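# Square a lens plate into the corner of its stage with the pusher

## Robot

A 6-joint arm with a two-finger parallel gripper is mounted at the origin on a cart in front of the work surface, level with it; the furniture and walls round the work are solid. World frame = base frame: x ahead of the robot, y to its left, z up, the work surface at z = 0. Lengths are in mm, angles in rad, forces in N, time in s.
With the tool pointing down it reaches from about 325 to 750 mm from the base axis. Payload 7.6 kg.
Tool frame: the origin (TCP) lies midway between the tips of the shut fingers; the grasp point (between the pads) lies 19 mm behind it; z points along the fingers, y is the line along which they close (so a half turn about z gives the same grasp; the last joint's range is limited). The gripper opens to 85 mm and grips with 20 to 120 N. Pads are 22 mm wide; open, the fingers measure 114 mm over their backs; the gripper's body (76 mm by 85 mm) begins 54 mm behind the grasp point. The pads swing forward as they close: fully open they stand 13 mm farther back than shut.
Start: joints at [1.276, 0.052, 1.401, -0, 1.689, -0.07], TCP at [117.01, 511.815, 231.323] pointing down, gripper open.
Joint ranges: [-2.9, 2.9], [-0.91, 2.17], [0.12, 2.37], [-1.06, 4.2], [0.26, 2.73], [-2.93, 2.93]. Speed limits (rad/s): [2.57, 2.57, 3.01, 3.14, 3.14, 3.14].

## Interface

Orientations are given as a rotation vector (axis times angle).
In Python, from plant import bot gives the robot as it stands.
- The arm moves only by the tool jog_arm, never from a script. Its argument "deltas" is a list that holds one entry, the list of rows, each a list of 7 numbers: the shift along the tool's x, y, z as a fraction of full scale, then the turn, a rotation vector about the tool's x, y, z as a fraction of full scale, then the opening, from 0 (shut) to 1 (fully open). In form: [[[tx, ty, tz, rx, ry, rz, gripper], ...]]. A call has 1 to 20 rows; each row shifts and turns the commanded pose from where the row before left it, along the tool's axes as they then stand; what a row does not reach is not made up. Full scale, the value 1, is 0.02 m for a shift and 4 degrees for a turn. A row lasts 1/12 s, in which the tool goes at most 41.7 mm and 7.16 degrees, less where a joint would pass 70% of its speed; a pose out of reach is approached as far as the arm can. A call with a number of a shift or a turn outside -1 to 1 is refused whole. A call with a gripper value outside its range is refused whole. The fingers move at their own pace and stop on an object; "grip_force" is the grip in N (left out, the last holds). Time passes only in rows, so rows that do not move let the fingers close. It gives the time, the measured TCP pose, the force, the opening and the grip force at its end, in the units of the state.
- bot.observe(): the state, without advancing time (a new reading comes with each control period).
- bot.snapshot(name): name is "scene" or "top"; returns a dict with "img" (420x560x3 uint8, red, green, blue), "fx", "fy", "cx", "cy" (pixels), "position" and "orientation" of the camera in the world. Camera axes: x right, y down, z forward; pixel columns grow to the right and rows downward; lengths in mm; the calibration is good to about 2 mm. A picture is of the moment at which its call begins. There is no depth.
- bot.job_done(): hands the job in; it is judged then, once.
Trained networks look in a picture, given as the dict that the camera call returned (one of the last four; its "shot" number tells which), for a name from the list of things; names that differ only in an ending like _2 or _b are one class to them, and where a whole thing is asked for, a point or a joint stands for the part that bears it (a point fixed in the world has none). Each returns a list of dicts, best first, with "confidence" (0 to 1); they miss things now and then, are a little off and sometimes report something else, mostly with a low value. They report only what shows in the picture. A call takes as long as a camera call. They do not tell look-alikes from the thing itself.
- bot.look_for(name, picture): "position" ([column, row] in pixels, amid what is visible of it).
- bot.masks_of(name, picture): "region" (420x560 bool, what is visible of it) and "position" ([column, row] in pixels, amid what is visible of it).
The state is a dict: "time": time; "qpos": joint angles; "dq": joint speeds; "effort": joint torques, N m; "ee_pos": TCP position; "tool_rot": TCP orientation; "ft_force": force on the tool from outside, world axes, zero at the start; "torque": the same for the moment, N m; "width": opening from 0.0 (shut) to 1.0 (fully open); "finger_force": force on a finger pad.
Only numpy, scipy, OpenCV 4.12 (cv2) and the standard library are available. Lean on these libraries where they do the work, as an engineer would, in place of code of your own. Each camera call takes 0.05 s, during which the arm holds its last target. There are 200 camera calls.

## Task

Take the orange-handled pusher from its black rubber mat and use its foot to nudge the framed lens plate gently along the blue stage until it sits flush against both steel fences, snug in their corner. Never touch the plate with the gripper itself, keep it flat on the stage, and leave the jar, the loupe and the bottle where they are. Then stand the pusher upright back on its mat, its foot wholly on the mat, and let go.

Things in the scene. Friction and masses are not known exactly. Their poses are not given: they have to be found in the camera images.
- corner (a point): Inner corner of the fixed blue squaring stage (170 x 150 x 12 mm, on the bench): where the inner faces of its two steel fences (10 mm high) would meet, at the level of the stage's top, 12 mm over the bench. x points square at the far fence, y square at the left fence, z up. The free top reaches 153 mm in -x and 133 mm in -y; those two sides have no rim. The fences end 4 mm short of this point.
- plate_center (a point): Centre (half-way up) of the loose lens plate, an amber window in a white frame: 90 mm (its x) by 70 mm (its y) by 8 mm thick, about 0.12 kg, flat on the stage, off both fences, turned at most 0.25 rad from the corner's axes; slides easily. Seated, its centre is 45 mm in -x and 35 mm in -y of the corner point.
- pusher_center (a point): Centre (half-way up, 46 mm over its underside) of the loose upright pusher, 92 mm tall, about 0.12 kg: white square foot 32 x 32 x 14 mm, on it, centred, an orange square post 18 x 18 mm up to the top, to be gripped from above. Its x and y axes are square to the sides of foot and post, z up.
- mat: The pusher's black rubber mat, fixed on the bench, 80 x 80 mm and 4 mm thick; origin at the centre of its underside (bench level), x and y along its sides.
- nut_jar: Bystander: white plastic jar with lid, 44 mm across, 61 mm tall, standing loose; origin at the centre of its underside.
- loupe: Bystander: black inspection loupe, 37 mm across, 38 mm tall, standing loose; origin at the centre of its underside.
- threadlock_bottle: Bystander: small red bottle with blue cap, 29 mm across, 96 mm tall, standing loose; origin at the centre of its underside.
Things that resemble listed ones, but are neither listed nor needed, are in the scene too. Leave any green look-alike of the part that bears pusher_center alone.

How it is judged:
By the outcome, as a careful person would: the job done as asked, in the order asked, and still so for the second after the job is handed in, with the robot touching nothing.
It also fails if it takes over 61 s, if anything falls off the work surface, if the arm or the gripper's body presses on something with over 40 N, if the wrist force passes 120 N, or if a joint passes its speed limit or range.

## Working session

There is one attempt and no reset: what is moved stays moved. The work goes in short steps, Python scripts to look and compute and a tool call to move; the robot and the scene stay as the last step left them, time stands still between calls to the robot, and variables do not carry over. Pictures are saved under pics/ and viewed, at most 10 in all, crops included, and the job is handed in when it is done.

Besides the shell and the picture viewer there is one more tool, called after "Request:" by a JSON object that holds its "fn" and its "kwargs". jog_arm: Moves the arm, as the interface text tells. Shift numbers are shares of 0.02 m and turn numbers shares of 4 degrees, none past 1 either way. Its arguments: {"type":"object","properties":{"deltas":{"type":"array"},"grip_force":{"type":"number"}},"required":["deltas"]}

```bash
mkdir -p pics; ls
cat > h.py <<'E'
import numpy as np,cv2
from scipy.spatial.transform import Rotation as R
from plant import bot
def rot(o):
    o=np.array(o,float)
    return o if o.shape==(3,3) else (R.from_rotvec(o).as_matrix() if o.size==3 else R.from_quat(o).as_matrix())
def ray(s,p,z):
    d=rot(s["orientation"])@np.array([(p[0]-s["cx"])/s["fx"],(p[1]-s["cy"])/s["fy"],1]); c=np.array(s["position"],float)
    return (c+d*(z-c[2])/d[2])
def proj(s,P):
    q=(np.atleast_2d(P)-np.array(s["position"]))@rot(s["orientation"])
    return np.c_[q[:,0]/q[:,2]*s["fx"]+s["cx"],q[:,1]/q[:,2]*s["fy"]+s["cy"]]
def save(s,n,crop=None,k=1):
    im=s["img"][:,:,::-1]
    if crop: im=im[crop[1]:crop[3],crop[0]:crop[2]]
    cv2.imwrite("pics/"+n,cv2.resize(im,None,fx=k,fy=k,interpolation=cv2.INTER_CUBIC))
E
python3 - <<'E'
from h import *
import pickle
np.set_printoptions(precision=1,suppress=True)
for n in("scene","top"):
    s=bot.snapshot(n); save(s,n+"0.png"); pickle.dump(s,open(n+"0.pkl","wb"))
    print(n,s["position"],s["orientation"],s["fx"],s["cx"],s["cy"])
    for t in("plate_center","pusher_center","mat","nut_jar","loupe","threadlock_bottle"):
        for d in bot.look_for(t,s)[:4]: print(t,d["confidence"],np.array(d["position"]),ray(s,d["position"],0))
print(bot.observe())
E
```

```text
pics
scene [ 197.4 -606.4  578.2] [-2.2  0.5 -0.3] 386.8898667527723 284.5201247761383 211.2988512815705
plate_center 0.59 [307.  212.3] [584.8  71.8   0. ]
pusher_center 0.95 [270.3 324. ] [ 366.1 -199.2    0. ]
pusher_center 0.88 [359.8 325.8] [ 510.4 -270.7    0. ]
pusher_center 0.69 [313.2 344.2] [ 416.1 -268.7    0. ]
pusher_center 0.46 [316.2 301. ] [ 467.1 -187.6    0. ]
mat 0.72 [318.5 301.3] [ 470.7 -190.1    0. ]
mat 0.16 [393.3 278.9] [ 637.9 -203.3    0. ]
nut_jar 0.62 [392.2 277.2] [ 638.8 -198.5    0. ]
loupe 0.63 [229.6 177.3] [462.9 311.9   0. ]
loupe 0.18 [318.1 298.4] [ 473.5 -183.5    0. ]
threadlock_bottle 0.77 [379.6 252.1] [ 661.3 -125.5    0. ]
top [ 265.9   13.9 1151. ] [-2.1  2.1 -0.2] 513.9702256950544 285.0409062735239 209.02903696379786
plate_center 0.59 [278.4 190.6] [567.1  43.4   0. ]
pusher_center 0.82 [424.1 223.7] [ 497.6 -290.6    0. ]
pusher_center 0.68 [426.2 264. ] [ 405.8 -292.3    0. ]
pusher_center 0.67 [397.3 283.8] [ 360.1 -226.8    0. ]
pusher_center 0.53 [380.7 225.2] [ 491.6 -191.9    0. ]
mat 0.96 [370.7 234.3] [ 470.  -168.9    0. ]
nut_jar 0.95 [395.4 170.7] [ 621.9 -227.9    0. ]
loupe 0.71 [156.3 238.3] [448.3 317.1   0. ]
{'time': 0.7, 'qpos': array([ 1.3,  0.1,  1.4,  0. ,  1.7, -0.1]), 'dq': array([-0., -0.,  0.,  0.,  0.,  0.]), 'effort': array([ -0. , -38.1, -36. ,  -0. ,  -0. ,   0. ]), 'ee_pos': array([117. , 511.8, 231.3]), 'tool_rot': array([0.4, 3.1, 0. ]), 'ft_force': array([ 0.1, -0.4, -1.2]), 'torque': array([-0., -0.,  0.]), 'finger_force': 0.0, 'width': 1.000996500717297}
```

View pics/scene0.png

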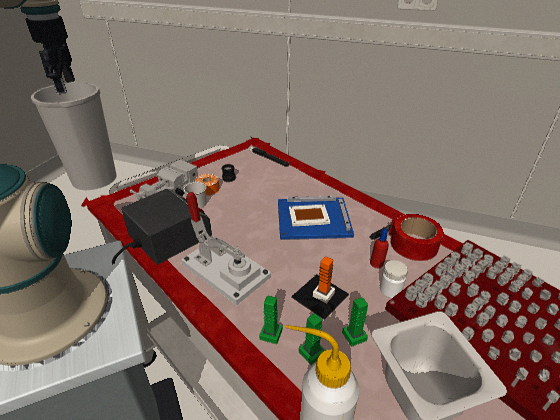

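View pics/top0.png

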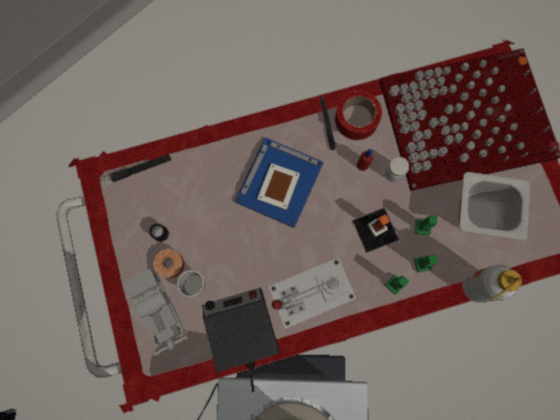

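The chosen pusher is the orange one on the black mat, at top (380,225) and scene (324,275). Its look-alikes are green pushers at top (426,222), (427,263) and (397,284). The other orange things are the tape roll at (168,264) and the glue cap at (510,280). The stage's fences run along its upper and left sides, with the corner near top (266,142). Next I'll rectify and check close crops.

```bash
cat >> h.py <<'E'
def rectify(s,x0,x1,y0,y1,z,k=2):
    # image: up=+x, left=+y, k px/mm
    W,H=int((y1-y0)*k),int((x1-x0)*k)
    w=np.array([[x1,y1,z],[x1,y0,z],[x0,y0,z],[x0,y1,z]],float)
    M=cv2.getPerspectiveTransform(proj(s,w).astype(np.float32),np.float32([[0,0],[W,0],[W,H],[0,H]]))
    return cv2.warpPerspective(s["img"],M,(W,H),flags=cv2.INTER_CUBIC)
E
python3 - <<'E'
from h import *
import pickle
t=pickle.load(open("top0.pkl","rb"));c=pickle.load(open("scene0.pkl","rb"))
a=rectify(t,460,700,-70,130,12);b=rectify(c,460,700,-70,130,12)
cv2.imwrite("pics/rect.png",np.hstack([a,b])[:,:,::-1])
A=t["img"][195:265,340:450];B=c["img"][240:330,280:400]
A=cv2.resize(A,(400,255),interpolation=cv2.INTER_CUBIC);B=cv2.resize(B,(400,300),interpolation=cv2.INTER_CUBIC)
cv2.imwrite("pics/pushcrop.png",np.vstack([A,B])[:,:,::-1])
E
```

```text
(no output)
```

View pics/rect.png

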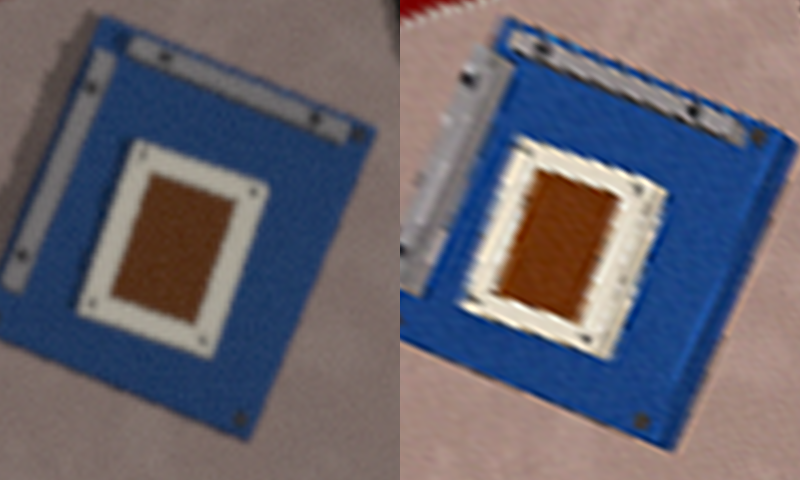

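View pics/pushcrop.png

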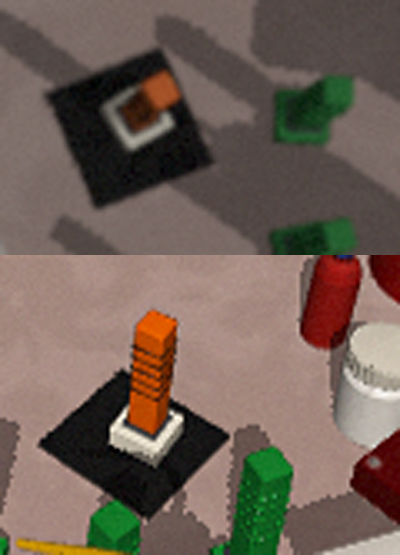

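```bash
cat >> h.py <<'E'
from scipy.optimize import minimize
def box(x0,x1,y0,y1,z0,z1): return np.array([[x,y,z] for x in(x0,x1) for y in(y0,y1) for z in(z0,z1)],float)
def place(P,p): 
    c,s_=np.cos(p[2]),np.sin(p[2]); return np.c_[P[:,0]*c-P[:,1]*s_+p[0],P[:,0]*s_+P[:,1]*c+p[1],P[:,2]]
K=6
def rend(s,boxes,p,roi):
    m=np.zeros(((roi[3]-roi[1])*K,(roi[2]-roi[0])*K),np.uint8)
    for b in boxes:
        q=(proj(s,place(b,p))+.5-np.array(roi[:2]))*K-.5
        cv2.fillConvexPoly(m,cv2.convexHull(np.round(q*16).astype(np.int32)),1,shift=4)
    return m
def fit(obs,boxes,p0):
    # obs: list of (snapshot, mask, roi)
    ms=[cv2.resize(m[r[1]:r[3],r[0]:r[2]].astype(np.float32),None,fx=K,fy=K,interpolation=cv2.INTER_LINEAR)>.5 for s,m,r in obs]
    def cost(p):
        t=0
        for (s,_,r),m in zip(obs,ms):
            g=rend(s,boxes,p,r)>0; t+=1-(g&m).sum()/max((g|m).sum(),1)
        return t
    best=None;x=np.array(p0,float)
    for st in((8,8,.15),(3,3,.05)):
        sim=np.vstack([x]+[x+np.eye(3)[i]*st[i] for i in range(3)])
        o=minimize(cost,x,method="Nelder-Mead",options=dict(initial_simplex=sim,xatol=.01,fatol=1e-5)); x=o.x
    return x,o.fun/len(obs)
def col(s): return [s["img"][:,:,i].astype(int) for i in range(3)]
def roimask(m,r):
    o=np.zeros_like(m); o[r[1]:r[3],r[0]:r[2]]=m[r[1]:r[3],r[0]:r[2]]
    n,l,st,_=cv2.connectedComponentsWithStats(o.astype(np.uint8)); 
    return l==1+np.argmax(st[1:,4])
def hull(m):
    o=np.zeros(m.shape,np.uint8); cv2.fillConvexPoly(o,cv2.convexHull(np.argwhere(m)[:,::-1].astype(np.int32)),1); return o>0
STAGE=[box(-153,17,-133,17,0,12)]
PLATE=[box(-45,45,-35,35,12,20)]
POST=[box(-9,9,-9,9,18,96)]; FOOT=[box(-16,16,-16,16,4,18)]
MAT=[box(-40,40,-40,40,0,4)]
E
cat > m.py <<'E'
from h import *
import pickle
np.set_printoptions(precision=3,suppress=True)
t=pickle.load(open("top0.pkl","rb"));c=pickle.load(open("scene0.pkl","rb"))
RS={0:(225,130,335,235),1:(265,185,365,250)}; RP={0:(345,200,405,260),1:(285,245,360,325)}
def go(n,obs,b,p0):
    for k in(obs[:1],obs[1:],obs): 
        if k: print(n,*fit(k,b,p0))
bl=[];pl=[];po=[];mt=[];pf=[]
for i,s in enumerate((t,c)):
    r,g,b=col(s)
    m=roimask((b-r>30),RS[i]);h=hull(m);bl.append((s,h,RS[i]))
    pm=roimask(h&((r-b)>0)&(r>60)&~m,RS[i]); pl.append((s,hull(pm),RS[i]))
    orange=roimask((r-b>40)&(r-g>30),RP[i]);po.append((s,orange,RP[i]))
    # non-mat: black
    dark=(np.maximum(np.maximum(r,g),b)<45); wh=(np.minimum(np.minimum(r,g),b)>95) if i==1 else 0
    mm=roimask(dark,RP[i]); mt.append((s,hull(mm),RP[i]))
    inn=roimask(hull(mm)&~dark,RP[i])|orange; pf.append((s,inn,RP[i]))
    cv2.imwrite(f"pics/m{i}.png",np.hstack([np.uint8(q[0][1][RP[i][1]:RP[i][3],RP[i][0]:RP[i][2]]*255) for q in[[po[i]],[mt[i]],[pf[i]]]]))
go("stage",bl,STAGE,(640,76,-.4))
go("plate",pl,PLATE,(582,38,-.3))
go("mat",mt,MAT,(472,-170,-.3))
go("post",po,POST,(475,-173,-.3))
go("pusher",pf,POST+FOOT,(475,-173,-.3))
E
python3 m.py
```

```text
stage [672.421  69.936  -0.392] 0.020063450516192738
stage [671.173  69.475  -0.396] 0.03301980244723912
stage [671.537  70.108  -0.395] 0.027731656012262018
plate [574.312  43.834  -0.331] 0.0289649584768078
plate [572.775  43.035  -0.341] 0.03950520181616679
plate [573.626  43.678  -0.335] 0.04102283763021847
mat [ 480.398 -178.806    0.406] 0.03956413146785143
mat [ 479.716 -179.087    0.402] 0.03580907110318876
mat [ 480.299 -178.946    0.397] 0.038840217861534354
post [ 486.204 -182.974   -0.788] 0.3807158760061654
post [ 485.945 -180.703   -0.313] 0.1090174966352625
post [ 485.325 -182.2     -0.359] 0.28257342929592966
pusher [ 486.223 -182.34    -0.461] 0.260007958615201
pusher [ 485.893 -181.342   -0.134] 0.15758045754168282
pusher [ 485.626 -182.101    0.536] 0.10263446613518368
```

```bash
cat > m2.py <<'E'
from h import *
np.set_printoptions(precision=3,suppress=True)
RP={0:(345,200,405,260),1:(285,245,360,325)}
def pusher(show=None):
    obs=[];ob2=[];ims=[]
    for i,n in enumerate(("top","scene")):
        s=bot.snapshot(n); R_=RP[i]; r,g,b=col(s)
        near=cv2.circle(np.zeros(r.shape,np.uint8),[int(v) for v in proj(s,[[486,-182,45]])[0]],(18,32)[i],1,-1)>0
        m=roimask(near&(((r-b>15)&(r-g>10)&(r>1.35*b))|(np.minimum(g,b)>(80,110)[i])),R_)
        # drop bench pixels: bench pinkish, touches circle edge
        obs.append((s,m,R_)); 
        d=[d for d in bot.masks_of("pusher_center",s) if np.hypot(*(np.array(d["position"])-proj(s,[[486,-182,50]])[0]))<20]
        if d: ob2.append((s,np.array(d[0]["region"]),R_))
        v=s["img"][R_[1]:R_[3],R_[0]:R_[2]][:,:,::-1]; q=[v,np.repeat(np.uint8(m)[R_[1]:R_[3],R_[0]:R_[2],None]*255,3,2)]
        if d: q.append(np.repeat(np.uint8(d[0]["region"])[R_[1]:R_[3],R_[0]:R_[2],None]*255,3,2))
        ims.append(cv2.resize(np.hstack(q),(600,280),interpolation=cv2.INTER_NEAREST))
    cv2.imwrite("pics/pm.png",np.vstack(ims))
    for o in(obs,ob2):
        for k in(o[:1],o[1:],o):
            if k:
                f=[fit(k,POST+FOOT,(486,-182,y)) for y in(-.6,-.2,.2,.6)]
                f.sort(key=lambda z:z[1]); print(*f[0],"|",f[1][0][2]%(np.pi/2),f[1][1])
pusher()
E
python3 m2.py
```

```text
[ 487.139 -183.997    0.555] 0.34061930783242256 | 0.5533161684780573 0.3406847300987188
[ 506.585 -167.233    0.218] 0.731898261995557 | 0.29509383794428845 0.7418053454362077
[ 487.019 -183.559    0.503] 0.5507778683123863 | 0.5020070882097301 0.5508650140342143
[ 484.747 -182.422   -1.009] 0.10062230732407851 | 0.54701179327061 0.10162368672397326
[ 484.573 -182.638    0.561] 0.0583210724211215 | 0.5623111291075888 0.058482161101802266
[ 484.806 -182.444    0.547] 0.08062878522729611 | 0.5668838473590019 0.08103856290269368
```

View pics/pm.png

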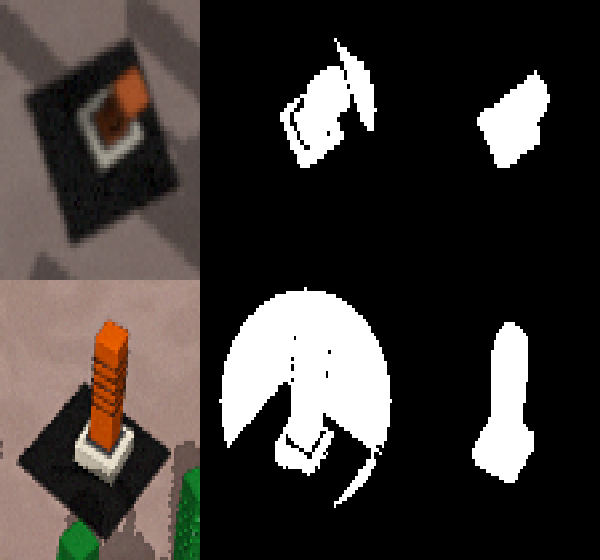

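The picture shows the orange pusher on its mat, cleanly masked by the network in both views. It sits at (484.8, -182.4) with yaw 0.55. Next I'll work out the moves.

```bash
cat >> h.py <<'E'
C=np.array([671.8,70.0]); CY=-0.394
def st(x,y,z): # stage frame -> world
    c,s_=np.cos(CY),np.sin(CY); return np.array([C[0]+c*x-s_*y,C[1]+s_*x+c*y,z])
def ts(p): 
    d=np.array(p[:2])-C;c,s_=np.cos(CY),np.sin(CY); return np.array([c*d[0]+s_*d[1],-s_*d[0]+c*d[1]])
def info():
    o=bot.observe();M=rot(o["tool_rot"]);print("t",o["time"],"pos",o["ee_pos"],"yaw_y",np.arctan2(M[1,1],M[0,1]),"z",M[:,2],"F",o["ft_force"],"q",o["qpos"][[0,5]],"w",o["width"]);return o,M
def units(M,a,b): return M.T@(np.array(b)-np.array(a))/20
E
python3 - <<'E'
from h import *
np.set_printoptions(precision=3,suppress=True)
o,M=info()
a=o["ee_pos"];w=[400,200,231]
print(units(M,a,w))
y=np.arctan2(M[1,1],M[0,1]);d=y-.55;print("turn rows",np.degrees(d)/4)
M2=R.from_rotvec([0,0,-d]).as_matrix()@M
print(units(M,w,[484.8,-182.4,150]),units(M2,w,[484.8,-182.4,150]))
E
```

```text
t 0.9 pos [117.017 511.811 231.332] yaw_y 1.3459877636489634 z [ 0.  0. -1.] F [-0.081  0.063 -0.397] q [ 1.276 -0.07 ] w 0.9943094625080029
[-17.269 -12.044   0.016]
turn rows 11.401684850285623
[ -8.395 -17.694   4.048] [-18.516  -6.38    4.05 ]
```

Request:
{"fn": "jog_arm", "kwargs": {"deltas": [[[-0.863, -0.602, 0, 0, 0, 0, 1], [-0.863, -0.602, 0, 0, 0, 0, 1], [-0.863, -0.602, 0, 0, 0, 0, 1], [-0.863, -0.602, 0, 0, 0, 0, 1], [-0.863, -0.602, 0, 0, 0, 0, 1], [-0.863, -0.602, 0, 0, 0, 0, 1], [-0.863, -0.602, 0, 0, 0, 0, 1], [-0.863, -0.602, 0, 0, 0, 0, 1], [-0.863, -0.602, 0, 0, 0, 0, 1], [-0.863, -0.602, 0, 0, 0, 0, 1], [-0.863, -0.602, 0, 0, 0, 0, 1], [-0.863, -0.602, 0, 0, 0, 0, 1], [-0.863, -0.602, 0, 0, 0, 0, 1], [-0.863, -0.602, 0, 0, 0, 0, 1], [-0.863, -0.602, 0, 0, 0, 0, 1], [-0.863, -0.602, 0, 0, 0, 0, 1], [-0.863, -0.602, 0, 0, 0, 0, 1], [-0.863, -0.602, 0, 0, 0, 0, 1], [-0.863, -0.602, 0, 0, 0, 0, 1], [-0.863, -0.602, 0, 0, 0, 0, 1]]]}}

```text
time: 2.57
ee_pos: [400.5, 199.2, 231.4]
tool_rot: [0.352, 3.121, 0.0]
ft_force: [-0.8, 0.8, 0.0]
width: 1.004
finger_force: 0.0
```

Request:
{"fn": "jog_arm", "kwargs": {"deltas": [[[0, 0, 0, 0, 0, 0.95, 1], [0, 0, 0, 0, 0, 0.95, 1], [0, 0, 0, 0, 0, 0.95, 1], [0, 0, 0, 0, 0, 0.95, 1], [0, 0, 0, 0, 0, 0.95, 1], [0, 0, 0, 0, 0, 0.95, 1], [0, 0, 0, 0, 0, 0.95, 1], [0, 0, 0, 0, 0, 0.95, 1], [0, 0, 0, 0, 0, 0.95, 1], [0, 0, 0, 0, 0, 0.95, 1], [0, 0, 0, 0, 0, 0.95, 1], [0, 0, 0, 0, 0, 0.95, 1]]]}}

```text
time: 3.57
ee_pos: [399.9, 200.1, 231.4]
tool_rot: [1.539, 2.739, 0.0]
ft_force: [-0.1, -1.5, 0.2]
width: 1.002
finger_force: 0.0
```

Request:
{"fn": "jog_arm", "kwargs": {"deltas": [[[-0.926, -0.319, 0.2, 0, 0, 0, 1], [-0.926, -0.319, 0.2, 0, 0, 0, 1], [-0.926, -0.319, 0.2, 0, 0, 0, 1], [-0.926, -0.319, 0.2, 0, 0, 0, 1], [-0.926, -0.319, 0.2, 0, 0, 0, 1], [-0.926, -0.319, 0.2, 0, 0, 0, 1], [-0.926, -0.319, 0.2, 0, 0, 0, 1], [-0.926, -0.319, 0.2, 0, 0, 0, 1], [-0.926, -0.319, 0.2, 0, 0, 0, 1], [-0.926, -0.319, 0.2, 0, 0, 0, 1], [-0.926, -0.319, 0.2, 0, 0, 0, 1], [-0.926, -0.319, 0.2, 0, 0, 0, 1], [-0.926, -0.319, 0.2, 0, 0, 0, 1], [-0.926, -0.319, 0.2, 0, 0, 0, 1], [-0.926, -0.319, 0.2, 0, 0, 0, 1], [-0.926, -0.319, 0.2, 0, 0, 0, 1], [-0.926, -0.319, 0.2, 0, 0, 0, 1], [-0.926, -0.319, 0.2, 0, 0, 0, 1], [-0.926, -0.319, 0.2, 0, 0, 0, 1], [-0.926, -0.319, 0.2, 0, 0, 0, 1]]]}}

```text
time: 5.23
ee_pos: [484.9, -183.3, 151.1]
tool_rot: [1.535, 2.741, 0.0]
ft_force: [0.4, 0.1, 0.0]
width: 0.997
finger_force: 0.0
```

Run:
```python
from h import *
np.set_printoptions(precision=3,suppress=True)
o,M=info(); print(units(M,o["ee_pos"],[484.8,-182.4,35]))
```

```text
t 5.2333 pos [ 484.869 -183.327  151.116] yaw_y 0.5500446600921329 z [ 0.  0. -1.] F [0.407 0.051 0.035] q [-0.433 -0.983] w 0.9973482478465567
[0.042 0.02  5.806]
```

Request:
{"fn": "jog_arm", "kwargs": {"deltas": [[[0, 0, 0.6, 0, 0, 0, 1], [0, 0, 0.8, 0, 0, 0, 1], [0, 0, 0.8, 0, 0, 0, 1], [0, 0, 0.8, 0, 0, 0, 1], [0, 0, 0.8, 0, 0, 0, 1], [0, 0, 0.8, 0, 0, 0, 1], [0, 0, 0.6, 0, 0, 0, 1], [0, 0, 0.4, 0, 0, 0, 1], [0, 0, 0.15, 0, 0, 0, 1], [0, 0, 0, 0, 0, 0, 1], [0, 0, 0, 0, 0, 0, 0.5], [0, 0, 0, 0, 0, 0, 0.4], [0, 0, 0, 0, 0, 0, 0.3], [0, 0, 0, 0, 0, 0, 0.2], [0, 0, 0, 0, 0, 0, 0.1], [0, 0, 0, 0, 0, 0, 0], [0, 0, 0, 0, 0, 0, 0], [0, 0, 0, 0, 0, 0, 0], [0, 0, 0, 0, 0, 0, 0], [0, 0, 0, 0, 0, 0, 0]]], "grip_force": 80}}

```text
time: 6.9
ee_pos: [484.9, -182.4, 36.6]
tool_rot: [1.534, 2.741, 0.0]
ft_force: [1.0, -0.2, 2.8]
width: 0.199
finger_force: 77.8
```

Run:
```python
from h import *
np.set_printoptions(precision=3,suppress=True)
o,M=info(); d=.55-CY
s=bot.snapshot("scene"); 
M2=R.from_rotvec([0,0,-d]).as_matrix()@M
print("turn",np.degrees(d)/4, "shift", units(M,[484.8,-182.4,0],st(-152,-62,0)),units(M2,[484.8,-182.4,0],st(-152,-62,0)), st(-152,-62,0))
```

```text
t 6.9 pos [ 484.916 -182.409   36.579] yaw_y 0.5501352511437725 z [ 0.001 -0.    -1.   ] F [ 0.951 -0.229  2.774] q [-0.431 -0.981] w 0.19940435061189285
turn 13.521803965087429 shift [10.208  7.6   -0.001] [12.143 -3.809 -0.006] [507.645  71.101   0.   ]
```

Request:
{"fn": "jog_arm", "kwargs": {"deltas": [[[0, 0, -0.3, 0, 0, 0, 0], [0, 0, -0.5, 0, 0, 0, 0], [0, 0, -0.6, 0, 0, 0, 0], [0, 0, -0.6, 0, 0, 0, 0], [0, 0, -0.5, 0, 0, 0, 0], [0, 0, 0, 0, 0, 0.9658, 0], [0, 0, 0, 0, 0, 0.9658, 0], [0, 0, 0, 0, 0, 0.9658, 0], [0, 0, 0, 0, 0, 0.9658, 0], [0, 0, 0, 0, 0, 0.9658, 0], [0, 0, 0, 0, 0, 0.9658, 0], [0, 0, 0, 0, 0, 0.9658, 0], [0, 0, 0, 0, 0, 0.9658, 0], [0, 0, 0, 0, 0, 0.9658, 0], [0, 0, 0, 0, 0, 0.9658, 0], [0, 0, 0, 0, 0, 0.9658, 0], [0, 0, 0, 0, 0, 0.9658, 0], [0, 0, 0, 0, 0, 0.9658, 0], [0, 0, 0, 0, 0, 0.9658, 0]]]}}

```text
time: 8.53
ee_pos: [485.0, -182.4, 87.4]
tool_rot: [2.615, 1.739, 0.001]
ft_force: [-0.1, -0.8, -1.4]
width: 0.201
finger_force: 77.9
```

Request:
{"fn": "jog_arm", "kwargs": {"deltas": [[[0.6, -0.19, 0, 0, 0, 0, 0], [0.75, -0.235, 0, 0, 0, 0, 0], [0.75, -0.235, 0, 0, 0, 0, 0], [0.75, -0.235, 0, 0, 0, 0, 0], [0.75, -0.235, 0, 0, 0, 0, 0], [0.75, -0.235, 0, 0, 0, 0, 0], [0.75, -0.235, 0, 0, 0, 0, 0], [0.75, -0.235, 0, 0, 0, 0, 0], [0.75, -0.235, 0, 0, 0, 0, 0], [0.75, -0.235, 0, 0, 0, 0, 0], [0.75, -0.235, 0, 0, 0, 0, 0], [0.75, -0.235, 0, 0, 0, 0, 0], [0.75, -0.235, 0, 0, 0, 0, 0], [0.75, -0.235, 0, 0, 0, 0, 0], [0.75, -0.235, 0, 0, 0, 0, 0], [0.75, -0.235, 0, 0, 0, 0, 0], [0.293, -0.094, 0, 0, 0, 0, 0], [0, 0, 0, 0, 0, 0, 0]]]}}

```text
time: 10.03
ee_pos: [507.5, 72.6, 86.8]
tool_rot: [-2.61, -1.748, -0.001]
ft_force: [0.1, -0.5, -0.9]
width: 0.201
finger_force: 78.0
```

Run:
```python
from h import *
np.set_printoptions(precision=3,suppress=True)
o,M=info(); print(ts(o["ee_pos"]))
a=bot.snapshot("top");b=bot.snapshot("scene")
A=cv2.resize(a["img"][125:245,215:355],(420,360),interpolation=cv2.INTER_CUBIC);B=cv2.resize(b["img"][150:270,240:367],(381,360),interpolation=cv2.INTER_CUBIC)
cv2.imwrite("pics/pre.png",np.hstack([A,B])[:,:1000,::-1][:,:800])
```

```text
t 10.0333 pos [507.53   72.634  86.843] yaw_y -0.3907043274846274 z [ 0.001  0.    -1.   ] F [ 0.067 -0.537 -0.888] q [0.07  0.461] w 0.2007850098259123
[-152.695  -60.629]
```

View pics/pre.png

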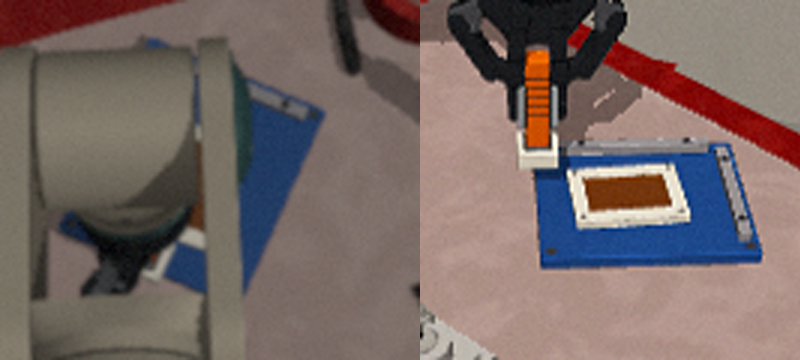

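The pusher is held upright. Its foot is over the stage's near edge at right panel (538,157), and the plate is untouched. I'll lower it and push towards the far fence.

Request:
{"fn": "jog_arm", "kwargs": {"deltas": [[[0, 0, 0.4, 0, 0, 0, 0], [0, 0, 0.4, 0, 0, 0, 0], [0, 0, 0.4, 0, 0, 0, 0], [0, 0, 0.4, 0, 0, 0, 0], [0, 0, 0.3, 0, 0, 0, 0], [0, 0, 0.085, 0, 0, 0, 0], [0, 0, 0, 0, 0, 0, 0], [0, 0.15, 0, 0, 0, 0, 0], [0, 0.15, 0, 0, 0, 0, 0]]]}}

```text
time: 10.88
ee_pos: [513.7, 68.9, 47.1]
tool_rot: [2.613, 1.744, 0.001]
ft_force: [-0.5, -0.5, -0.4]
width: 0.193
finger_force: 78.0
```

Run:
```python
from h import *
np.set_printoptions(precision=3,suppress=True)
o,M=info(); print(ts(o["ee_pos"]))
```

```text
t 10.8833 pos [513.661  68.859  47.125] yaw_y -0.39367986266206073 z [ 0.001  0.    -1.   ] F [-0.523 -0.455 -0.374] q [0.062 0.456] w 0.19335930779102983
[-145.584  -61.761]
```

Request:
{"fn": "jog_arm", "kwargs": {"deltas": [[[0, 0.12, 0, 0, 0, 0, 0], [0, 0.12, 0, 0, 0, 0, 0], [0, 0.12, 0, 0, 0, 0, 0], [0, 0.12, 0, 0, 0, 0, 0], [0, 0.12, 0, 0, 0, 0, 0], [0, 0.12, 0, 0, 0, 0, 0], [0, 0.12, 0, 0, 0, 0, 0], [0, 0.12, 0, 0, 0, 0, 0], [0, 0.12, 0, 0, 0, 0, 0], [0, 0.12, 0, 0, 0, 0, 0], [0, 0.12, 0, 0, 0, 0, 0], [0, 0.12, 0, 0, 0, 0, 0], [0, 0.12, 0, 0, 0, 0, 0], [0, 0.12, 0, 0, 0, 0, 0], [0, 0.1, 0, 0, 0, 0, 0]]]}}

```text
time: 12.13
ee_pos: [546.2, 55.1, 46.6]
tool_rot: [-2.613, -1.744, -0.0]
ft_force: [-0.8, 0.5, 0.3]
width: 0.203
finger_force: 78.1
```

Request:
{"fn": "jog_arm", "kwargs": {"deltas": [[[0, 0.05, 0, 0, 0, 0, 0], [0, 0.05, 0, 0, 0, 0, 0]]]}}

```text
time: 12.3
ee_pos: [547.9, 54.4, 46.6]
tool_rot: [-2.613, -1.744, 0.0]
ft_force: [-1.6, 0.3, -0.9]
width: 0.199
finger_force: 78.1
```

Run:
```python
from h import *
np.set_printoptions(precision=3,suppress=True)
o,M=info(); print(ts(o["ee_pos"]), M.T@o["ft_force"])
```

```text
t 12.3 pos [547.922  54.42   46.557] yaw_y -0.39387325335487344 z [-0.  0. -1.] F [-1.633  0.305 -0.881] q [0.032 0.426] w 0.1991478039075474
[-108.406  -61.941] [-0.345 -1.625  0.881]
```

Small steps now, watching the force.

Request:
{"fn": "jog_arm", "kwargs": {"deltas": [[[0, 0.04, 0, 0, 0, 0, 0], [0, 0.04, 0, 0, 0, 0, 0]]]}}

```text
time: 12.47
ee_pos: [549.3, 53.8, 46.6]
tool_rot: [-2.613, -1.744, 0.0]
ft_force: [-1.3, 0.9, -0.3]
width: 0.199
finger_force: 78.1
```

Request:
{"fn": "jog_arm", "kwargs": {"deltas": [[[0, 0.03, 0, 0, 0, 0, 0], [0, 0.03, 0, 0, 0, 0, 0]]]}}

```text
time: 12.63
ee_pos: [550.2, 53.5, 46.5]
tool_rot: [-2.613, -1.744, 0.001]
ft_force: [-4.2, 1.9, 2.5]
width: 0.2
finger_force: 78.4
```

Request:
{"fn": "jog_arm", "kwargs": {"deltas": [[[0, 0.02, 0, 0, 0, 0, 0], [0, 0, 0, 0, 0, 0, 0]]]}}

```text
time: 12.8
ee_pos: [550.3, 53.4, 46.6]
tool_rot: [-2.612, -1.743, 0.002]
ft_force: [-4.2, 1.7, 1.5]
width: 0.198
finger_force: 78.6
```

Run:
```python
from h import *
np.set_printoptions(precision=3,suppress=True)
o,M=info(); print(ts(o["ee_pos"]), M.T@o["ft_force"])
```

```text
t 12.8 pos [550.267  53.428  46.594] yaw_y -0.3937039386398593 z [-0.002  0.    -1.   ] F [-4.152  1.709  1.544] q [0.03  0.423] w 0.19791639064797054
[-105.859  -61.957] [-0.015 -4.493 -1.537]
```

Request:
{"fn": "jog_arm", "kwargs": {"deltas": [[[0, -0.1, 0, 0, 0, 0, 0], [0, -0.25, 0, 0, 0, 0, 0], [0, -0.25, 0, 0, 0, 0, 0], [0, 0, -0.4, 0, 0, 0, 0], [0, 0, -0.6, 0, 0, 0, 0], [0, 0, -0.6, 0, 0, 0, 0], [0, 0, -0.4, 0, 0, 0, 0], [-0.4, 0.2, 0, 0, 0, 0, 0], [-0.6, 0.4, 0, 0, 0, 0, 0], [-0.7, 0.6, 0, 0, 0, 0, 0], [-0.6, 0.7, 0, 0, 0, 0, 0], [-0.4, 0.7, 0, 0, 0, 0, 0], [-0.3, 0.6, 0, 0, 0, 0, 0], [0, 0.3, 0, 0, 0, 0, 0], [0, 0, 0.4, 0, 0, 0, 0], [0, 0, 0.5, 0, 0, 0, 0], [0, 0, 0.5, 0, 0, 0, 0], [0, 0, 0.4, 0, 0, 0, 0], [0, 0, 0.18, 0, 0, 0, 0], [0, 0, 0, 0, 0, 0, 0]]]}}

```text
time: 14.47
ee_pos: [580.5, -24.0, 45.7]
tool_rot: [-2.611, -1.744, 0.002]
ft_force: [0.6, 0.9, -0.9]
width: 0.2
finger_force: 78.1
```

Run:
```python
from h import *
np.set_printoptions(precision=3,suppress=True)
o,M=info(); print(ts(o["ee_pos"]), M.T@o["ft_force"])
b=bot.snapshot("scene");save(b,"mid.png",(240,140,380,260),4)
```

```text
t 14.4667 pos [580.539 -23.977  45.735] yaw_y -0.393215017750114 z [-0.002  0.    -1.   ] F [ 0.596  0.904 -0.917] q [-0.105  0.288] w 0.2002791867929412
[ -48.192 -121.81 ] [1.064 0.206 0.916]
```

View pics/mid.png

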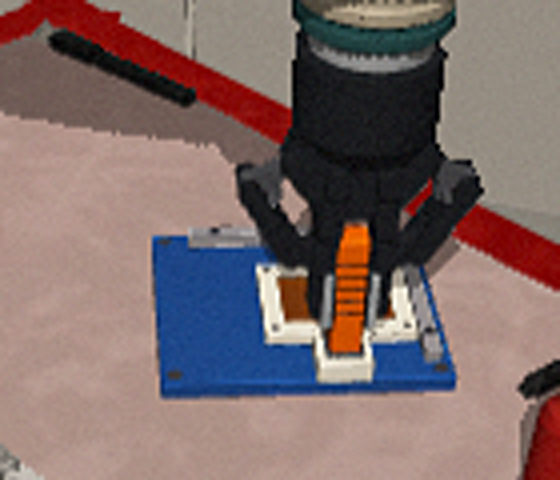

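The plate's right edge is at the far fence near (415,330), and the foot is in front of its near edge at (343,365). Now I'll push towards the left fence.

Request:
{"fn": "jog_arm", "kwargs": {"deltas": [[[0.05, 0, -0.05, 0, 0, 0, 0], [0.1, 0, 0, 0, 0, 0, 0], [0.12, 0, 0, 0, 0, 0, 0], [0.12, 0, 0, 0, 0, 0, 0], [0.12, 0, 0, 0, 0, 0, 0], [0.12, 0, 0, 0, 0, 0, 0], [0.12, 0, 0, 0, 0, 0, 0], [0.12, 0, 0, 0, 0, 0, 0], [0.12, 0, 0, 0, 0, 0, 0], [0.12, 0, 0, 0, 0, 0, 0], [0.12, 0, 0, 0, 0, 0, 0], [0.12, 0, 0, 0, 0, 0, 0], [0.12, 0, 0, 0, 0, 0, 0], [0.12, 0, 0, 0, 0, 0, 0], [0.1, 0, 0, 0, 0, 0, 0], [0.05, 0, 0, 0, 0, 0, 0]]]}}

```text
time: 15.85
ee_pos: [594.8, 8.0, 48.0]
tool_rot: [-2.613, -1.744, -0.0]
ft_force: [-0.9, -1.5, -1.8]
width: 0.201
finger_force: 78.2
```

Request:
{"fn": "jog_arm", "kwargs": {"deltas": [[[0.03, 0, 0, 0, 0, 0, 0], [0.03, 0, 0, 0, 0, 0, 0]]]}}

```text
time: 16.02
ee_pos: [595.1, 8.6, 48.0]
tool_rot: [2.613, 1.744, -0.001]
ft_force: [-1.8, -3.8, 0.1]
width: 0.201
finger_force: 78.4
```

Run:
```python
from h import *
np.set_printoptions(precision=3,suppress=True)
o,M=info(); print(ts(o["ee_pos"]), M.T@o["ft_force"])
```

```text
t 16.0167 pos [595.051   8.605  47.955] yaw_y -0.39382340280710193 z [-0. -0. -1.] F [-1.83  -3.789  0.119] q [-0.047  0.347] w 0.20087778748568808
[-47.3   -86.154] [-4.201 -0.236 -0.116]
```

Request:
{"fn": "jog_arm", "kwargs": {"deltas": [[[0.02, 0, 0, 0, 0, 0, 0], [0, 0, 0, 0, 0, 0, 0]]]}}

```text
time: 16.18
ee_pos: [595.2, 8.7, 48.0]
tool_rot: [2.613, 1.743, -0.001]
ft_force: [-2.0, -4.3, 1.1]
width: 0.197
finger_force: 78.4
```

Request:
{"fn": "jog_arm", "kwargs": {"deltas": [[[-0.1, 0, 0, 0, 0, 0, 0], [-0.2, 0, 0, 0, 0, 0, 0], [-0.2, 0, 0, 0, 0, 0, 0], [0, 0, -0.4, 0, 0, 0, 0], [0, 0, -0.6, 0, 0, 0, 0], [0, 0, -0.6, 0, 0, 0, 0], [0, 0, -0.4, 0, 0, 0, 0], [0.2, -0.4, 0, 0, 0, 0, 0], [0.4, -0.6, 0, 0, 0, 0, 0], [0.6, -0.7, 0, 0, 0, 0, 0], [0.6, -0.7, 0, 0, 0, 0, 0], [0.6, -0.6, 0, 0, 0, 0, 0], [0.4, -0.4, 0, 0, 0, 0, 0], [0.2, -0.2, 0, 0, 0, 0, 0], [0, 0, 0.4, 0, 0, 0, 0], [0, 0, 0.5, 0, 0, 0, 0], [0, 0, 0.5, 0, 0, 0, 0], [0, 0, 0.4, 0, 0, 0, 0], [0, 0, 0.22, 0, 0, 0, 0], [0, 0, 0, 0, 0, 0, 0]]]}}

```text
time: 17.85
ee_pos: [547.1, 82.4, 45.6]
tool_rot: [-2.612, -1.742, 0.004]
ft_force: [-0.8, 0.1, -0.6]
width: 0.195
finger_force: 78.1
```

Run:
```python
from h import *
np.set_printoptions(precision=3,suppress=True)
o,M=info(); print(ts(o["ee_pos"]), M.T@o["ft_force"])
```

```text
t 17.85 pos [547.122  82.405  45.563] yaw_y -0.3945405051213319 z [-0.003 -0.    -1.   ] F [-0.787  0.103 -0.64 ] q [0.083 0.477] w 0.19529997983055225
[-119.887  -36.407] [-0.207 -0.764  0.642]
```

Request:
{"fn": "jog_arm", "kwargs": {"deltas": [[[0, 0.05, -0.05, 0, 0, 0, 0], [0, 0.1, 0, 0, 0, 0, 0], [0, 0.12, 0, 0, 0, 0, 0], [0, 0.12, 0, 0, 0, 0, 0], [0, 0.12, 0, 0, 0, 0, 0], [0, 0.08, 0, 0, 0, 0, 0], [0, 0.04, 0, 0, 0, 0, 0], [0, 0.03, 0, 0, 0, 0, 0]]]}}

```text
time: 18.52
ee_pos: [560.0, 78.0, 48.6]
tool_rot: [-2.613, -1.744, 0.001]
ft_force: [-2.2, 1.1, -0.7]
width: 0.201
finger_force: 78.4
```

Request:
{"fn": "jog_arm", "kwargs": {"deltas": [[[0, 0.03, 0, 0, 0, 0, 0], [0, 0.03, 0, 0, 0, 0, 0]]]}}

```text
time: 18.68
ee_pos: [560.5, 77.8, 48.5]
tool_rot: [-2.611, -1.743, 0.003]
ft_force: [-7.5, 2.8, 4.3]
width: 0.199
finger_force: 78.9
```

Run:
```python
from h import *
np.set_printoptions(precision=3,suppress=True)
o,M=info(); print(ts(o["ee_pos"]), M.T@o["ft_force"])
```

```text
t 18.6833 pos [560.459  77.805  48.478] yaw_y -0.3935813460220718 z [-0.002  0.001 -1.   ] F [-7.487  2.802  4.307] q [0.072 0.466] w 0.19922538338009346
[-105.806  -35.535] [-0.284 -7.999 -4.288]
```

Request:
{"fn": "jog_arm", "kwargs": {"deltas": [[[0, -0.1, 0, 0, 0, 0, 0], [0, -0.25, 0, 0, 0, 0, 0], [0, -0.25, 0, 0, 0, 0, 0], [0, 0, -0.4, 0, 0, 0, 0], [0, 0, -0.6, 0, 0, 0, 0], [0, 0, -0.6, 0, 0, 0, 0], [0, 0, -0.4, 0, 0, 0, 0], [-0.4, 0.3, 0, 0, 0, 0, 0], [-0.6, 0.5, 0, 0, 0, 0, 0], [-0.7, 0.6, 0, 0, 0, 0, 0], [-0.7, 0.7, 0, 0, 0, 0, 0], [-0.5, 0.7, 0, 0, 0, 0, 0], [-0.25, 0.6, 0, 0, 0, 0, 0], [0, 0.2, 0, 0, 0, 0, 0], [0, 0, 0.4, 0, 0, 0, 0], [0, 0, 0.5, 0, 0, 0, 0], [0, 0, 0.5, 0, 0, 0, 0], [0, 0, 0.4, 0, 0, 0, 0], [0, 0, 0.25, 0, 0, 0, 0], [0, 0, 0, 0, 0, 0, 0]]]}}

```text
time: 20.35
ee_pos: [591.3, -3.3, 45.5]
tool_rot: [-2.611, -1.744, 0.004]
ft_force: [0.0, 0.5, -0.7]
width: 0.202
finger_force: 78.2
```

Run:
```python
from h import *
np.set_printoptions(precision=3,suppress=True)
o,M=info(); print(ts(o["ee_pos"]), M.T@o["ft_force"])
```

```text
t 20.35 pos [591.301  -3.288  45.485] yaw_y -0.39319569389661274 z [-0.003  0.    -1.   ] F [ 0.011  0.452 -0.721] q [-0.068  0.325] w 0.20223735338853527
[-46.197 -98.575] [ 0.423 -0.161  0.721]
```

Request:
{"fn": "jog_arm", "kwargs": {"deltas": [[[0.05, 0, -0.03, 0, 0, 0, 0], [0.1, 0, 0, 0, 0, 0, 0], [0.12, 0, 0, 0, 0, 0, 0], [0.12, 0, 0, 0, 0, 0, 0], [0.1, 0, 0, 0, 0, 0, 0], [0.06, 0, 0, 0, 0, 0, 0], [0.04, 0, 0, 0, 0, 0, 0], [0.03, 0, 0, 0, 0, 0, 0]]]}}

```text
time: 21.02
ee_pos: [597.2, 7.6, 48.2]
tool_rot: [2.613, 1.744, -0.001]
ft_force: [-1.3, -2.2, -0.3]
width: 0.197
finger_force: 78.3
```

Request:
{"fn": "jog_arm", "kwargs": {"deltas": [[[0.03, 0, 0, 0, 0, 0, 0], [0.02, 0, 0, 0, 0, 0, 0]]]}}

```text
time: 21.18
ee_pos: [597.4, 7.9, 48.3]
tool_rot: [2.613, 1.743, -0.002]
ft_force: [-2.6, -4.7, 1.2]
width: 0.198
finger_force: 78.6
```

Run:
```python
from h import *
np.set_printoptions(precision=3,suppress=True)
o,M=info(); print(ts(o["ee_pos"]), M.T@o["ft_force"])
```

```text
t 21.1833 pos [597.433   7.861  48.294] yaw_y -0.39412162287891306 z [-0.001 -0.001 -1.   ] F [-2.625 -4.749  1.233] q [-0.048  0.346] w 0.19762200859601262
[-44.815 -85.926] [-5.394 -0.6   -1.225]
```

Request:
{"fn": "jog_arm", "kwargs": {"deltas": [[[-0.1, 0, 0, 0, 0, 0, 0], [-0.3, 0, 0, 0, 0, 0, 0], [-0.3, 0, 0, 0, 0, 0, 0], [0, 0, -0.4, 0, 0, 0, 0], [0, 0, -0.7, 0, 0, 0, 0], [0, 0, -0.7, 0, 0, 0, 0], [0, 0, -0.4, 0, 0, 0, 0], [0, 0, 0, 0, 0, 0, 0]]]}}

```text
time: 21.85
ee_pos: [593.6, -4.4, 95.1]
tool_rot: [2.611, 1.742, 0.006]
ft_force: [0.8, -0.6, -0.9]
width: 0.197
finger_force: 78.3
```

Run:
```python
from h import *
np.set_printoptions(precision=3,suppress=True)
o,M=info(); print(ts(o["ee_pos"]), units(M,o["ee_pos"],[480.2,-179,88]))
```

```text
t 21.85 pos [593.598  -4.425  95.095] yaw_y -0.39395946587522207 z [ 0.005 -0.    -1.   ] F [ 0.802 -0.564 -0.85 ] q [-0.07   0.324] w 0.1973691895404611
[-43.64  -98.743] [-10.237  -1.887   0.328]
```

Request:
{"fn": "jog_arm", "kwargs": {"deltas": [[[-0.4, -0.08, 0, 0, 0, 0, 0], [-0.7, -0.13, 0, 0, 0, 0, 0], [-0.8, -0.15, 0, 0, 0, 0, 0], [-0.8, -0.15, 0, 0, 0, 0, 0], [-0.8, -0.15, 0, 0, 0, 0, 0], [-0.8, -0.15, 0, 0, 0, 0, 0], [-0.8, -0.15, 0, 0, 0, 0, 0], [-0.8, -0.15, 0, 0, 0, 0, 0], [-0.8, -0.15, 0, 0, 0, 0, 0], [-0.8, -0.15, 0, 0, 0, 0, 0], [-0.8, -0.15, 0, 0, 0, 0, 0], [-0.8, -0.15, 0, 0, 0, 0, 0], [-0.7, -0.12, 0, 0, 0, 0, 0], [-0.44, -0.06, 0, 0, 0, 0, 0], [0, 0, 0, 0, 0, 0, 0]]]}}

```text
time: 23.1
ee_pos: [477.1, -180.4, 91.3]
tool_rot: [-2.614, -1.74, 0.002]
ft_force: [0.6, -0.0, -0.7]
width: 0.197
finger_force: 78.3
```

Request:
{"fn": "jog_arm", "kwargs": {"deltas": [[[0, 0, 0, 0, 0, -0.948, 0], [0, 0, 0, 0, 0, -0.948, 0], [0, 0, 0, 0, 0, -0.948, 0], [0, 0, 0, 0, 0, -0.948, 0], [0, 0, 0, 0, 0, -0.948, 0], [0, 0, 0, 0, 0, -0.948, 0], [0, 0, 0, 0, 0, -0.948, 0], [0, 0, 0, 0, 0, -0.948, 0], [0, 0, 0, 0, 0, -0.948, 0], [0, 0, 0, 0, 0, -0.948, 0], [0, 0, 0, 0, 0, -0.948, 0], [0, 0, 0, 0, 0, -0.948, 0], [0, 0, 0, 0, 0, 0, 0], [0, 0, 0, 0, 0, 0, 0]]]}}

```text
time: 24.27
ee_pos: [478.7, -178.6, 91.8]
tool_rot: [-1.737, -2.617, -0.0]
ft_force: [-0.8, -0.7, -0.1]
width: 0.196
finger_force: 78.4
```

```bash
cat >> h.py <<'E'
def plate(tag):
    t=bot.snapshot("top");c=bot.snapshot("scene");RS={0:(225,130,335,235),1:(265,185,365,250)};pl=[]
    for i,s in enumerate((t,c)):
        r,g,b=col(s); m=roimask((b-r>30),RS[i]);h=hull(m)
        pm=roimask(h&((r-b)>0)&(r>60)&~m,RS[i]); pl.append((s,hull(pm),RS[i]))
    for k in(pl[:1],pl[1:]):
        p,f=fit(k,PLATE,(*st(-45,-35,0)[:2],CY)); print("plate",ts(p),p[2]-CY,f)
    return t,c
E
python3 - <<'E'
from h import *
np.set_printoptions(precision=3,suppress=True)
o,M=info(); print(units(M,o["ee_pos"],[480.2,-179,37.3]))
t,c=plate("a")
A=rectify(t,530,700,-30,130,16,2);B=rectify(c,530,700,-30,130,16,2)
C_=cv2.resize(c["img"][235:335,275:375],(320,320),interpolation=cv2.INTER_CUBIC)
cv2.imwrite("pics/chk.png",cv2.resize(np.hstack([A[:320],B[:320],C_[:320]])[:,:,::-1],(800,267)))
E
```

```text
t 24.2667 pos [ 478.686 -178.564   91.832] yaw_y 0.39870639882113595 z [-0.  0. -1.] F [-0.792 -0.67  -0.095] q [-0.429 -0.828] w 0.1963483785468519
[-0.051  0.062  2.727]
plate [-45.855 -37.452] 0.00090133122629521 0.5490739662201514
plate [-60.037 -29.539] 0.1405628734765927 0.969669868180581
```

View pics/chk.png

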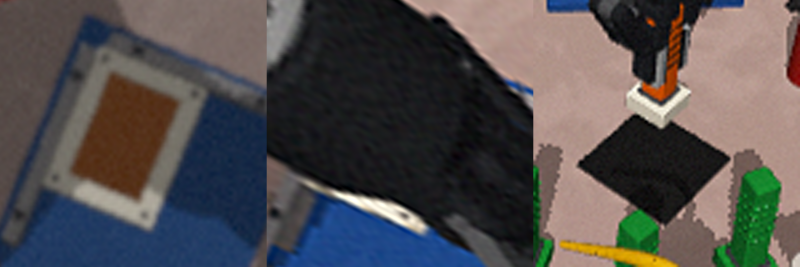

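The left panel shows the plate tucked against both fences. In the right panel the pusher is upright above the middle of the mat. I'll lower it.

Request:
{"fn": "jog_arm", "kwargs": {"deltas": [[[-0.05, 0.06, 0.4, 0, 0, 0, 0], [0, 0, 0.6, 0, 0, 0, 0], [0, 0, 0.6, 0, 0, 0, 0], [0, 0, 0.5, 0, 0, 0, 0], [0, 0, 0.3, 0, 0, 0, 0], [0, 0, 0.15, 0, 0, 0, 0], [0, 0, 0.05, 0, 0, 0, 0], [0, 0, 0, 0, 0, 0, 0]]]}}

```text
time: 25.03
ee_pos: [480.3, -179.4, 40.1]
tool_rot: [-1.735, -2.619, -0.0]
ft_force: [-0.7, -0.0, -0.1]
width: 0.205
finger_force: 78.4
```

Request:
{"fn": "jog_arm", "kwargs": {"deltas": [[[0, 0, 0.04, 0, 0, 0, 0], [0, 0, 0.03, 0, 0, 0, 0], [0, 0, 0, 0, 0, 0, 0]]]}}

```text
time: 25.28
ee_pos: [480.5, -179.5, 39.1]
tool_rot: [1.735, 2.618, 0.0]
ft_force: [-0.6, 0.4, -1.0]
width: 0.204
finger_force: 78.4
```

Request:
{"fn": "jog_arm", "kwargs": {"deltas": [[[0, 0, 0.04, 0, 0, 0, 0], [0, 0, 0.03, 0, 0, 0, 0], [0, 0, 0, 0, 0, 0, 0]]]}}

```text
time: 25.53
ee_pos: [480.3, -179.3, 37.3]
tool_rot: [-1.735, -2.619, -0.0]
ft_force: [0.8, -0.3, -2.7]
width: 0.203
finger_force: 78.4
```

Request:
{"fn": "jog_arm", "kwargs": {"deltas": [[[0, 0, 0.03, 0, 0, 0, 0], [0, 0, 0.02, 0, 0, 0, 0], [0, 0, 0, 0, 0, 0, 0]]]}}

```text
time: 25.78
ee_pos: [480.4, -179.4, 36.6]
tool_rot: [1.735, 2.619, 0.0]
ft_force: [-0.3, 0.7, 0.4]
width: 0.198
finger_force: 78.8
```

Request:
{"fn": "jog_arm", "kwargs": {"deltas": [[[0, 0, 0.02, 0, 0, 0, 0], [0, 0, 0, 0, 0, 0, 0]]]}}

```text
time: 25.95
ee_pos: [480.4, -179.4, 36.5]
tool_rot: [1.735, 2.619, 0.0]
ft_force: [-2.2, 0.7, 5.1]
width: 0.203
finger_force: 79.4
```

Grounded at about 5 N. I'll release slowly and retreat.

Request:
{"fn": "jog_arm", "kwargs": {"deltas": [[[0, 0, -0.01, 0, 0, 0, 0.22], [0, 0, 0, 0, 0, 0, 0.3], [0, 0, 0, 0, 0, 0, 0.45], [0, 0, 0, 0, 0, 0, 0.6], [0, 0, 0, 0, 0, 0, 0.8], [0, 0, 0, 0, 0, 0, 1], [0, 0, 0, 0, 0, 0, 1], [0, 0, 0, 0, 0, 0, 1], [0, 0, 0, 0, 0, 0, 1], [0, 0, -0.3, 0, 0, 0, 1], [0, 0, -0.6, 0, 0, 0, 1], [0, 0, -0.8, 0, 0, 0, 1], [0, 0, -0.8, 0, 0, 0, 1], [0, 0, -0.8, 0, 0, 0, 1], [0, 0, -0.8, 0, 0, 0, 1], [0, 0, -0.8, 0, 0, 0, 1], [0, 0, -0.8, 0, 0, 0, 1], [0, 0, -0.8, 0, 0, 0, 1], [0, 0, -0.8, 0, 0, 0, 1]]]}}

```text
time: 27.53
ee_pos: [480.3, -179.4, 184.4]
tool_rot: [1.734, 2.618, 0.001]
ft_force: [0.6, -0.1, -0.8]
width: 0.994
finger_force: 0.0
```

Run:
```python
from h import *
np.set_printoptions(precision=3,suppress=True)
o,M=info(); print(units(M,[480,-179,0],[420,-300,0]), units(M,[480,-179,0],[380,-100,0]))
```

```text
t 27.5333 pos [ 480.336 -179.389  184.434] yaw_y 0.40040289775526905 z [ 0.001 -0.001 -1.   ] F [ 0.624 -0.09  -0.759] q [-0.43 -0.83] w 0.9944161152573661
[-4.402 -5.121 -0.001] [ 5.587 -3.065 -0.009]
```

Request:
{"fn": "jog_arm", "kwargs": {"deltas": [[[0.56, -0.31, -0.3, 0, 0, 0, 1], [0.56, -0.31, -0.3, 0, 0, 0, 1], [0.56, -0.31, -0.3, 0, 0, 0, 1], [0.56, -0.31, -0.3, 0, 0, 0, 1], [0.56, -0.31, -0.3, 0, 0, 0, 1], [0.56, -0.31, -0.3, 0, 0, 0, 1], [0.56, -0.31, -0.3, 0, 0, 0, 1], [0.56, -0.31, -0.3, 0, 0, 0, 1], [0.56, -0.31, -0.3, 0, 0, 0, 1], [0.56, -0.31, -0.3, 0, 0, 0, 1], [0, 0, 0, 0, 0, 0, 1], [0, 0, 0, 0, 0, 0, 1]]]}}

```text
time: 28.53
ee_pos: [379.7, -100.4, 243.5]
tool_rot: [1.733, 2.617, 0.001]
ft_force: [-0.5, -0.6, 0.1]
width: 0.996
finger_force: 0.0
```

Run:
```python
from h import *
np.set_printoptions(precision=3,suppress=True)
t,c=plate("b")
for n in("nut_jar","loupe","threadlock_bottle"): print(n,[(d["confidence"],np.array(d["position"])) for d in bot.look_for(n,c)[:1]])
A=rectify(t,530,700,-30,130,16,2)[:320]
B=cv2.resize(c["img"][165:340,230:425],(480,430),interpolation=cv2.INTER_CUBIC)
o=np.zeros((430,800,3),np.uint8);o[:320,:320]=A;o[:,320:]=B
cv2.imwrite("pics/fin.png",o[:,:,::-1])
```

```text
plate [-46.733 -38.299] 0.0012552497542340224 0.5492944628137661
plate [-36.123 -41.056] 0.01785335466283683 0.42219914720632745
nut_jar [(0.82, array([393.6, 278.6]))]
loupe []
threadlock_bottle [(0.91, array([382.7, 253.3]))]
```

View pics/fin.png

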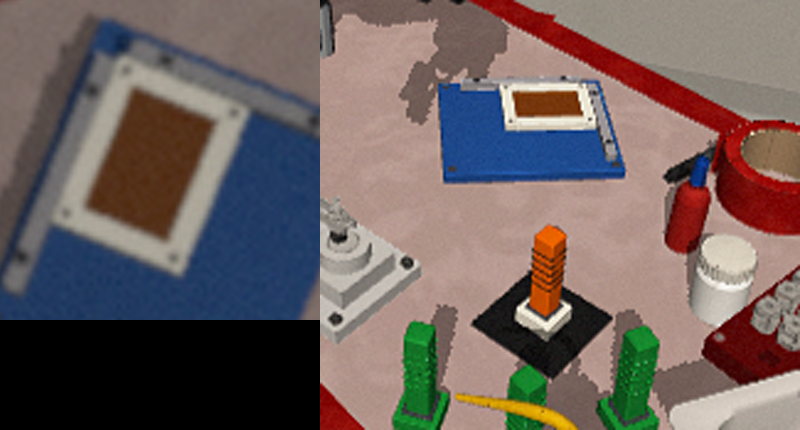

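The final picture shows the plate flush against both fences and the pusher upright in the middle of its mat at (545,310). The bystanders are where they were.

```bash
python3 -c "
from plant import bot
print(bot.job_done())"
```

```text
the job is handed in; nothing more can be done
None
```

I nudged the plate flush into the fence corner and stood the pusher upright back on its mat, released; the job is handed in at about 29 s, with no verdict returned, and the jar, bottle and loupe were never approached, though the final look did not pick out the loupe.

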